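# Refit the kettle lid and hold its release button in

### The job

Put the loose rectangular lid back into the opening on top of the kettle so that it lies flat and fully down, and let go of it. Then, with the gripper's fingers, press the spring-loaded lid button on top of the kettle's handle fully in with a gentle push (under 40 N) and finish while still holding it in, so that I can check the latch. Leave the bowl, sugar pot, spoon and scraper where they are.

Things in the scene. Friction and masses are not known exactly. Their poses are not given: they have to be found in the camera images.
- kettle: White plastic kettle on a round black power base, standing firm (it cannot shift). Upright box-shaped body 130 x 130 mm with rounded corners and a thin steel band round its foot, flat top 180 mm above the counter; origin on the counter under the body's centre, z up. Handle: a loop on the body's +y side, 36 mm wide, its flat top level with the kettle's top and reaching to y = +134 mm; small spout on the -y side, reaching to about y = -94 mm.
- kettle_opening (a point): Centre of the rectangular lid opening, at the level of the kettle's flat top (180 mm above the counter). Axes as the kettle's. The opening is 88 mm along x by 68 mm along y with a 3 mm bevel at its mouth; a ledge 10 mm down all round carries the lid, whose plate then lies flush with the kettle's top.
- lid_centre (a point): The loose white plastic kettle lid, about 90 g, lying upright on the counter at the start: a flat plate 84 (x) x 64 (y) x 10 mm with an upright grip fin on its middle, 36 mm long along x, 14 mm thick along y, rising 32 mm above the plate. Whole lid 42 mm high; this point is at its centre, 21 mm above its underside; z up. It is the same either way round (half a turn). Pinch the fin across its thickness (along y). Seated, this point is 11 mm above kettle_opening.
- button_top (a point): Centre of the top face of the lid button: a grey block 24 x 30 mm (x, y of the kettle) on the flat top of the kettle's handle, 100 mm from the centre of the opening towards the kettle's +y. Untouched, its top stands 16 mm above the kettle's top (196 mm above the counter); it goes straight down 10 mm and still stands 6 mm proud when fully in. The point moves with the button.
- lid_button (a joint): Travel of the lid button, m: 0 untouched, 0.010 fully in against a hard stop. The spring pushes back with 2 N at the start and 6 N fully in; let go, it springs out.
- bowl: Bystander: round glass bowl, 150 mm across, 65 mm high, beyond the work; origin at its underside.
- sugar_pot: Bystander: lidded navy ceramic sugar pot, 94 mm across, 104 mm high with its knob, beyond the work; origin at its underside.
- tablespoon: Bystander: stainless steel tablespoon, 200 mm long, lying on the counter to the right of the lid as the robot sees it; its length along its x.
- scraper: Bystander: silicone-tipped scraper, 250 mm long, lying on the counter to the robot's left of the kettle; its length along its x.
Mind the look-alikes: they are no part of the job. Of the things that look like the part that bears lid_centre, the middle-sized one is meant.

How it is judged:
By the outcome, as a careful person would: the job done as asked, in the order asked, and still so for the second after the job is handed in, while the arm keeps its last pose, push and grip.
It also fails if it takes over 42 s, if anything falls off the work surface, if the arm or the gripper's body presses on something with over 40 N, if the wrist force passes 120 N, or if a joint passes its speed limit or range.

### The arm

A 6-joint arm with a two-finger parallel gripper is mounted at the origin on the work surface. World frame = base frame: x ahead of the robot, y to its left, z up, the work surface at z = 0. Lengths are in m, angles in rad, forces in N, time in s.
With the tool pointing down it reaches from about 0.35 to 0.775 m from the base axis. Payload 5.5 kg.
Tool frame: the origin (TCP) lies midway between the tips of the shut fingers; the grasp point (between the pads) lies 19 mm behind it; z points along the fingers, y is the line along which they close (so a half turn about z gives the same grasp; the last joint's range is limited). The gripper opens to 85 mm and grips with 20 to 120 N. Pads are 22 mm wide; open, the fingers measure 114 mm over their backs; the gripper's body (76 mm by 85 mm) begins 54 mm behind the grasp point. The pads swing forward as they close: fully open they stand 13 mm farther back than shut.
Start: joints at [1.006, 0.313, 0.046, 1.304, 0, 1.431], TCP at [0.237, 0.524, 0.195] pointing down, gripper open.
Joint ranges: [-2.76, 2.76], [-0.86, 1.69], [-1.03, 1.26], [-2.2, 2.34], [-1.47, 1.5], [-3.14, 3.14]. Speed limits (rad/s): [2.57, 2.57, 3.14, 3.14, 3.14, 3.14].

### API

Orientations are given as a unit quaternion [w, x, y, z].
In Python, from workcell import telemetry, imaging, env gives the robot as it stands. The module is installed in compiled form; this text tells all that it offers.
- The arm moves only by the tool step_arm, never from a script. Its argument "moves" is a list of rows, each a list of 3 entries, a list of its own where there are three numbers: the shift along the tool's x, y, z in mm, then the turn, a rotation vector about the tool's x, y, z in rad, then the finger opening in mm, from 0 to 85.4. A call has 1 to 8 rows; each row is the pose to reach, as a shift and turn from the pose commanded when the call began, along the tool's axes at that moment; what a row does not reach only later rows make up. A row lasts 1/12 s, in which the tool goes at most 41.7 mm and 7.16 degrees, less where a joint would pass 70% of its speed; a pose out of reach is approached as far as the arm can. A call with a gripper value outside its range is refused whole. The fingers move at their own pace and stop on an object; "grip_force" is the grip in N (left out, the last holds). Time passes only in rows, so rows that repeat a pose let the fingers close. It gives the time, the measured TCP pose, the force, the opening and the grip force at its end, in the units of the state.
- telemetry.get_state(): the state, without advancing time (a new reading comes with each control period).
- imaging.read_camera(name): name is "scene" or "top" or "wrist"; returns the picture (384x512x3 uint8, red, green, blue); there is no depth.
- imaging.camera_params(name): a dict with "camera_matrix" (3x3 intrinsics, pixels), "pose" (4x4, takes a point from camera to world coordinates). Camera axes: x right, y up, looking along -z (the intrinsics and any distortion apply to the point x, -y, -z); pixel columns grow to the right and rows downward; lengths in m; the calibration is good to about 2 mm. A picture is of the moment at which its call begins: read the wrist's pose just before it. camera_params takes no time and is no camera call; for the wrist camera it gives the pose at the moment of the call.
- env.hand_in(): hands the job in; it is judged then, once.
The state is a dict: "clock": time; "joint_pos": joint angles; "qvel": joint speeds; "tau": joint torques, N m; "tcp_pos": TCP position; "orientation": TCP orientation; "wrist_force": force on the tool from outside, world axes, zero at the start; "ft_torque": the same for the moment, N m; "finger_gap": finger opening in m; "grip_force": force on a finger pad.
Only numpy, scipy, OpenCV 4.12 (cv2) and the standard library are available. Lean on these libraries where they do the work, as an engineer would, in place of code of your own. Each camera call takes 0.05 s, during which the arm holds its last target. There are 200 camera calls.

## Working session

There is one attempt and no reset: what is moved stays moved. The work goes in short steps, Python scripts to look and compute and a tool call to move; the robot and the scene stay as the last step left them, time stands still between calls to the robot, and variables do not carry over. Pictures are saved under pics/ and viewed, at most 10 in all, crops included, and the job is handed in when it is done.

Besides the shell and the picture viewer there is one more tool, called after "Emit:" as name(argument=value, ...), one argument or row to a line, values as JSON. step_arm: Moves the arm, as the interface text tells. Its arguments: {"type":"object","properties":{"moves":{"type":"array"},"grip_force":{"type":"number"}},"required":["moves"]}

```bash
mkdir -p pics
python3 - <<'E'
from workcell import telemetry, imaging, env
import cv2,numpy as np
for n in("scene","top"):
    p=imaging.camera_params(n);print(n,np.round(p["camera_matrix"],1).tolist(),np.round(p["pose"],3).tolist(),[k for k in p])
    cv2.imwrite(f"pics/{n}0.png",imaging.read_camera(n)[:,:,::-1])
print(telemetry.get_state())
E
```

```text
scene [[494.4, 0.0, 263.1], [0.0, 494.4, 194.8], [0.0, 0.0, 1.0]] [[0.696, -0.419, 0.583, 1.407], [0.718, 0.395, -0.573, -0.745], [0.01, 0.818, 0.576, 0.91], [0.0, 0.0, 0.0, 1.0]] ['camera_matrix', 'pose']
top [[352.2, 0.0, 259.9], [0.0, 352.2, 192.9], [0.0, 0.0, 1.0]] [[-0.018, 0.998, -0.058, 0.541], [-1.0, -0.019, -0.01, -0.001], [-0.011, 0.057, 0.998, 1.23], [0.0, 0.0, 0.0, 1.0]] ['camera_matrix', 'pose']
{'clock': 0.1, 'joint_pos': array([ 1.00642877e+00,  3.13953546e-01,  4.50896487e-02,  1.30362522e+00,
       -1.02660480e-05,  1.43117827e+00]), 'qvel': array([-1.88990251e-03, -2.87764779e-03,  1.73542614e-03,  2.51241639e-03,
        7.13877611e-04,  9.16621370e-05]), 'tau': array([ 2.30208687e-03, -4.81726956e+01,  2.99242902e+01,  1.27565154e-02,
       -1.51961858e-04,  1.73434609e-05]), 'tcp_pos': array([0.23668859, 0.52344511, 0.19378084]), 'orientation': array([-2.86993142e-04,  2.10781805e-01,  9.77532769e-01, -7.96271742e-04]), 'wrist_force': array([ 0.17861636,  0.05443707, -0.47514842]), 'ft_torque': array([-0.07169603,  0.0493803 , -0.04272891]), 'grip_force': 0.0, 'finger_gap': 0.0855294025812836}
```

View pics/top0.png

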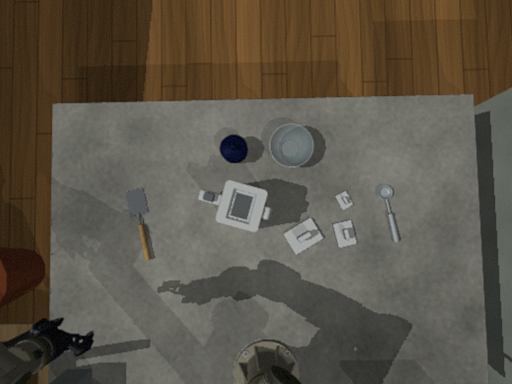

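View pics/scene0.png

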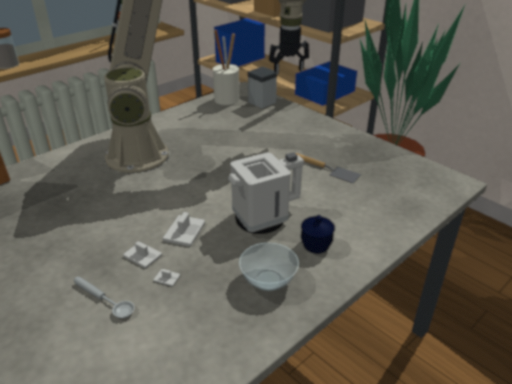

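The top view shows the kettle at about (242,206), with its button to the left at (209,196) and its spout on the right. There are three lids: large (303,236), middle (345,233) and small (344,200). The middle one is mine. The scene view agrees.

```bash
cat > h.py <<'E'
import cv2,numpy as np
from workcell import telemetry, imaging
from scipy.spatial.transform import Rotation as R
def ray(P,uv,z):
    K,T=P["camera_matrix"],np.array(P["pose"])
    uv=np.atleast_2d(np.array(uv,float)); d=np.c_[uv,np.ones(len(uv))]@np.linalg.inv(K).T
    d=(d*[1,-1,-1])@T[:3,:3].T; o=T[:3,3]
    return o+d*((z-o[2])/d[:,2])[:,None]
def rect(w):  # min-area rectangle of world xy points: centre, sizes mm, angle of long side (deg)
    (c,s,a)=cv2.minAreaRect((np.array(w)[:,:2]*1000).astype(np.float32))
    if s[0]<s[1]: s=s[::-1]; a+=90
    return np.round(c,1),np.round(s,1),round((a+90)%180-90,1)
def tool():
    s=telemetry.get_state(); q=s["orientation"]; return s["tcp_pos"],R.from_quat(q[[1,2,3,0]]),s
E
python3 - <<'E'
from h import *
im=cv2.imread("pics/top0.png");P=imaging.camera_params("top")
g=im.min(2); m=(g>140).astype(np.uint8)
cs,h=cv2.findContours(m,cv2.RETR_CCOMP,cv2.CHAIN_APPROX_NONE)
for c,hh in zip(cs,h[0]):
    if cv2.contourArea(c)<60: continue
    x,y=c[:,0].mean(0)
    if not(180<x<370 and 170<y<270):continue
    z=0.18 if x<275 else 0.01
    print(hh[3],np.round([x,y]),cv2.contourArea(c),rect(ray(P,c[:,0],z)))
# dark opening and button
print("btn approx",ray(P,[209,196],.196),"kettle",ray(P,[242,206],.18))
big=cv2.resize(im[170:270,185:365],None,fx=4,fy=4,interpolation=cv2.INTER_CUBIC);cv2.imwrite("pics/crop.png",big)
E
```

```text
-1 [344. 233.] 269.0 (array([ 466.6, -275.9]), array([80.5, 61. ]), 12.2)
-1 [304. 236.] 572.5 (array([ 461. , -133.5]), array([109.3,  82.5]), -60.1)
-1 [344. 200.] 122.5 (array([ 581.2, -278.1]), array([52.5, 38.8]), 24.9)
-1 [240. 206.] 1823.0 (array([567.3,  75.7]), array([148.3, 129.9]), 73.2)
18 [240. 208.] 658.0 (array([564.5,  68.3]), array([97.7, 76.4]), -16.3)
btn approx [[0.59443838 0.1594785  0.196     ]] kettle [[0.56357684 0.06370226 0.18      ]]
```

View pics/crop.png

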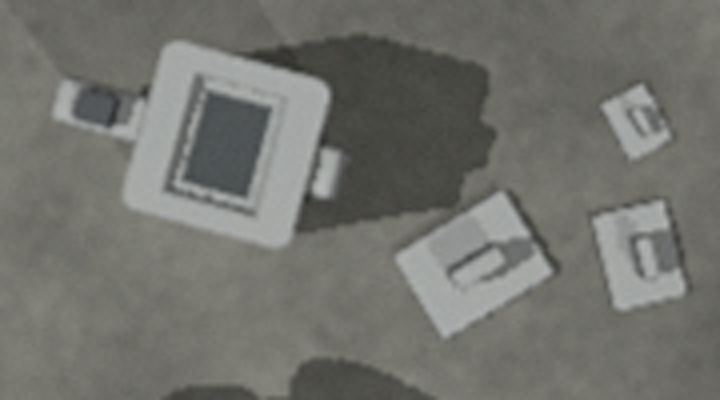

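The crop confirms it: the middle lid's plate is about 80x61 mm (84x64 given), at 12°. Its centre is (0.467,-0.276). The opening is near (0.564,0.066), with the kettle's x axis at about -17°. I'm setting out for the lid now, and will look from close by.

```bash
cat >> h.py <<'E'
def go(xyz,yaw_y=None):
    """print shift (mm, tool axes) and turn to bring TCP to xyz, pointing down, tool y at yaw_y deg (mod 180)"""
    p,r,s=tool(); Rm=r.as_matrix()
    a=np.degrees(np.arctan2(Rm[1,1],Rm[0,1]))
    if yaw_y is None: yaw_y=a
    d=(yaw_y-a+90)%180-90; b=np.radians(a+d); y=np.array([np.cos(b),np.sin(b),0]); z=np.array([0,0,-1.])
    T=np.c_[np.cross(y,z),y,z]
    print("at",np.round(p,4),"yaw",round(a,1),"shift",np.round((np.array(xyz)-p)@Rm*1000,1),"rv",np.round(R.from_matrix(Rm.T@T).as_rotvec(),3),"F",np.round(s["wrist_force"],1),"gap",round(s["finger_gap"],4),"t",round(s["clock"],2))
E
python3 - <<'E'
from h import *
go([.40,.20,.30],85); go([.45,-.27,.20],102.2)
E
```

```text
at [0.2367 0.5234 0.1938] yaw 65.7 shift [-282.1 -227.6 -105.9] rv [-0.002 -0.001 -0.337] F [ 0.2  0.1 -0.5] gap 0.0855 t 0.1
at [0.2367 0.5234 0.1938] yaw 65.7 shift [-521.3 -635.    -5.3] rv [-0.002 -0.001 -0.638] F [ 0.2  0.1 -0.5] gap 0.0855 t 0.1
```

Emit:
step_arm(
  moves=[
    [[-40,-30,-40],[0,0,-0.1],85],
    [[-280,-228,-106],[0,0,-0.34],85],
    [[-280,-228,-106],[0,0,-0.34],85],
    [[-280,-228,-106],[0,0,-0.34],85],
    [[-280,-228,-106],[0,0,-0.34],85],
    [[-280,-228,-106],[0,0,-0.34],85],
    [[-280,-228,-106],[0,0,-0.34],85],
    [[-280,-228,-106],[0,0,-0.34],85],
  ],
)

```text
clock: 0.77
tcp_pos: [0.3765, 0.243, 0.2889]
orientation: [-0.0, 0.042, 0.999, -0.0]
wrist_force: [-0.0, 0.3, -0.2]
finger_gap: 0.0853
grip_force: 0.0
```

```bash
python3 -c "
from h import *
go([.43,-.27,.25],102.2)"
```

```text
at [0.3765 0.243  0.2889] yaw 85.2 shift [ -96.5 -506.6   38.9] rv [-0.    -0.    -0.297] F [-0.   0.3 -0.2] gap 0.0853 t 0.77
```

Emit:
step_arm(
  moves=[
    [[-90,-500,0],[0,0,-0.3],85],
    [[-90,-500,0],[0,0,-0.3],85],
    [[-90,-500,0],[0,0,-0.3],85],
    [[-90,-500,0],[0,0,-0.3],85],
    [[-90,-500,0],[0,0,-0.3],85],
    [[-90,-500,30],[0,0,-0.3],85],
    [[-90,-500,38],[0,0,-0.3],85],
    [[-90,-500,38],[0,0,-0.3],85],
  ],
)

```text
clock: 1.43
tcp_pos: [0.4058, -0.0722, 0.2743]
orientation: [0.0, -0.107, 0.994, 0.0]
wrist_force: [0.9, 0.6, 0.0]
finger_gap: 0.0851
grip_force: 0.0
```

```bash
python3 -c "
from h import *
go([.44,-.27,.20],102.2)"
```

```text
at [ 0.4058 -0.0722  0.2743] yaw 102.3 shift [   8.8 -200.6   74.3] rv [-0.     0.     0.002] F [0.9 0.6 0. ] gap 0.0851 t 1.43
```

Emit:
step_arm(
  moves=[
    [[9,-190,60],[0,0,0],85],
    [[9,-190,60],[0,0,0],85],
    [[9,-190,60],[0,0,0],85],
    [[9,-190,60],[0,0,0],85],
    [[9,-190,60],[0,0,0],85],
    [[9,-190,60],[0,0,0],85],
    [[9,-190,60],[0,0,0],85],
  ],
)

```text
clock: 2.02
tcp_pos: [0.4371, -0.2586, 0.2128]
orientation: [-0.001, -0.106, 0.994, 0.001]
wrist_force: [-0.4, 1.4, 0.4]
finger_gap: 0.0849
grip_force: 0.0
```

Run:
```python
from h import *
go([.467,-.276,.2],102.2)
P=imaging.camera_params("wrist");im=imaging.read_camera("wrist")[:,:,::-1]
cv2.imwrite("pics/w1.png",im)
print(np.round(P["camera_matrix"],1).tolist(),np.round(P["pose"],3).tolist())
m=(im.min(2)>140).astype(np.uint8)
for c in cv2.findContours(m,cv2.RETR_EXTERNAL,cv2.CHAIN_APPROX_NONE)[0]:
    if cv2.contourArea(c)>800: print(c[:,0].mean(0),rect(ray(P,c[:,0],.01)))
```

```text
at [ 0.4371 -0.2586  0.2128] yaw 102.2 shift [-25.5 -23.3  12.7] rv [ 0.003 -0.002 -0.001] F [-0.4  1.4  0.4] gap 0.0849 t 2.02
[[293.2, 0.0, 253.7], [0.0, 293.2, 195.9], [0.0, 0.0, 1.0]] [[-0.211, -0.943, -0.257, 0.372], [0.978, -0.203, -0.058, -0.274], [0.003, -0.263, 0.965, 0.393], [0.0, 0.0, 0.0, 1.0]]
[135.96566524 211.11587983] (array([ 535.4, -402.5]), array([103.6,  40. ]), 6.9)
[ 61.88310308 223.05100956] (array([ 592.7, -497. ]), array([206., 176.]), -63.4)
[319.75578406 165.69087404] (array([ 417.6, -124.6]), array([488.4, 315.1]), -77.7)
```

View pics/w1.png

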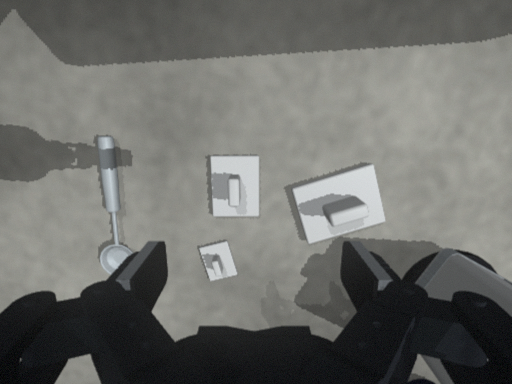

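The wrist view shows the middle lid with plate corners at about (210,155), (259,155), (260,217) and (212,217), fin at about (234,190). It is square to the tool. The large lid is to its right and the small one below it.

Run:
```python
from h import *
P=imaging.camera_params("wrist");im=cv2.imread("pics/w1.png")
m=np.zeros(im.shape[:2],np.uint8);m[145:228,195:272]=im[145:228,195:272].min(2)>158
cs=cv2.findContours(m,cv2.RETR_EXTERNAL,cv2.CHAIN_APPROX_NONE)[0]
c=max(cs,key=cv2.contourArea);r=rect(ray(P,c[:,0],.01));print(cv2.boundingRect(c),r)
print("fin",ray(P,[[229,178],[239,178],[229,207],[239,207]],.042))
go([r[0][0]/1000,r[0][1]/1000,.09],r[2]+90)
```

```text
(211, 156, 48, 61) (array([ 467.2, -276.8]), array([83.3, 62.4]), 12.5)
fin [[ 0.44982924 -0.28561131  0.042     ]
 [ 0.44723451 -0.27364909  0.042     ]
 [ 0.48634597 -0.27851824  0.042     ]
 [ 0.48368322 -0.2662284   0.042     ]]
at [ 0.4373 -0.2575  0.2137] yaw 102.3 shift [-25.3 -25.5 123.6] rv [ 0.002 -0.001 -0.004] F [-0.1  0.2 -1. ] gap 0.0849 t 2.07
```

Emit:
step_arm(
  moves=[
    [[-25,-25,30],[0,0,0],45],
    [[-25,-25,70],[0,0,0],45],
    [[-25,-25,105],[0,0,0],45],
    [[-25,-25,140],[0,0,0],45],
    [[-25,-25,160],[0,0,0],45],
    [[-25,-25,165],[0,0,0],45],
    [[-25,-25,165],[0,0,0],45],
  ],
)

```text
clock: 2.65
tcp_pos: [0.467, -0.2746, 0.0488]
orientation: [-0.001, -0.108, 0.994, 0.001]
wrist_force: [-0.1, 0.8, -0.4]
finger_gap: 0.045
grip_force: 0.0
```

```bash
python3 -c "
from h import *
go([.467,-.2765,.016],102.4)"
```

```text
at [ 0.467  -0.2746  0.0488] yaw 102.4 shift [ 0.3 -1.9 32.8] rv [ 0.002 -0.002  0.001] F [-0.1  0.8 -0.4] gap 0.045 t 2.65
```

Emit:
step_arm(
  moves=[
    [[0,-2,20],[0.002,-0.002,0],45],
    [[0,-2,32],[0.002,-0.002,0],45],
    [[0,-2,32],[0.002,-0.002,0],45],
    [[0,-2,32],[0.002,-0.002,0],10],
    [[0,-2,32],[0.002,-0.002,0],8],
    [[0,-2,32],[0.002,-0.002,0],8],
    [[0,-2,32],[0.002,-0.002,0],8],
    [[0,-2,32],[0.002,-0.002,0],8],
  ],
  grip_force=40,
)

```text
clock: 3.32
tcp_pos: [0.4687, -0.2791, 0.0184]
orientation: [0.002, -0.107, 0.994, -0.001]
wrist_force: [-0.1, -0.4, -0.9]
finger_gap: 0.0083
grip_force: 0.0
```

Emit:
step_arm(
  moves=[
    [[0,0,0],[0,0,0],8],
    [[0,0,0],[0,0,0],8],
    [[0,0,-10],[0,0,0],8],
    [[0,0,-40],[0,0,0],8],
    [[0,0,-80],[0,0,0],8],
    [[0,0,-120],[0,0,0],8],
    [[0,0,-160],[0,0,0],8],
    [[0,0,-200],[0,0,0],8],
  ],
)

```text
clock: 3.98
tcp_pos: [0.4673, -0.2781, 0.2202]
orientation: [0.001, -0.107, 0.994, -0.001]
wrist_force: [0.7, -0.5, 0.2]
finger_gap: 0.0086
grip_force: 0.0
```

Emit:
step_arm(
  moves=[
    [[0,0,-35],[0,0,0],8],
    [[0,0,-70],[0,0,0],8],
    [[0,0,-75],[0,0,0],8],
    [[0,0,-75],[0,0,0],8],
  ],
)

```text
clock: 4.32
tcp_pos: [0.4687, -0.2792, 0.2962]
orientation: [0.003, -0.107, 0.994, -0.003]
wrist_force: [0.8, -1.0, -0.7]
finger_gap: 0.0078
grip_force: 0.0
```

```bash
python3 -c "
from h import *
go([.564,.066,.29],73)
go([.50,.03,.29],73)"
```

```text
at [ 0.4687 -0.2792  0.2962] yaw 102.3 shift [-166.8  317.     5. ] rv [-0.005  0.008  0.512] F [ 0.8 -1.  -0.7] gap 0.0078 t 4.32
at [ 0.4687 -0.2792  0.2962] yaw 102.3 shift [-96.6 295.5   4.7] rv [-0.005  0.008  0.512] F [ 0.8 -1.  -0.7] gap 0.0078 t 4.32
```

The gap closed to the commanded 8 mm with no grip force, so the fin is not held. Looking again.

Run:
```python
from h import *
im=imaging.read_camera("wrist")[:,:,::-1]; t=imaging.read_camera("scene")[:,:,::-1]
cv2.imwrite("pics/w2.png",im);cv2.imwrite("pics/s2.png",t)
cv2.imwrite("pics/c2.png",np.vstack([cv2.resize(t[130:330,20:270],(640,512))[:,:],]) ) 
cv2.imwrite("pics/both2.png",cv2.resize(np.hstack([im,t]),(800,300)))
```

```text
(no output)
```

View pics/both2.png

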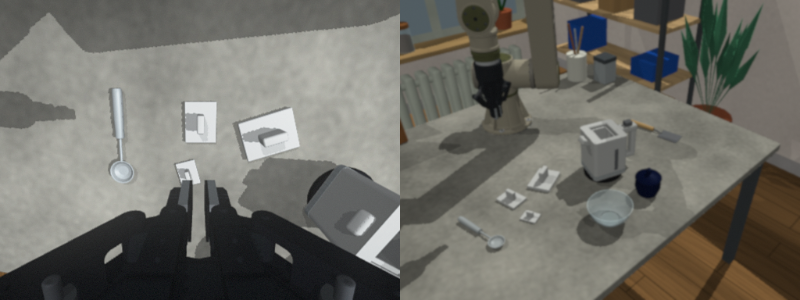

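The lid still lies where it was, at (200,122) in the left half, and the shut fingertips sit at about (200,185). I'll check where the reported TCP projects.

Run:
```python
from h import *
p,r,s=tool()
def proj(P,X):
    T=np.linalg.inv(P["pose"]);c=T[:3,:3]@X+T[:3,3];c=c*[1,-1,-1];u=P["camera_matrix"]@c;return np.round(u[:2]/u[2])
for n in("wrist","scene"):
    P=imaging.camera_params(n);print(n,"tcp",proj(P,p),"lid",proj(P,np.array([.467,-.276,.042])))
    for k in(-.05,.05,.1):print(k,proj(P,p+r.as_matrix()[:,2]*k))
P=imaging.camera_params("wrist");T=np.array(P["pose"]);print("cam in tool",np.round(r.as_matrix().T@(T[:3,3]-p),3),"\n",np.round(r.as_matrix().T@T[:3,:3],3))
print(p,s["joint_pos"],s["finger_gap"],s["wrist_force"])
im=cv2.imread("pics/w2.png");m=np.zeros(im.shape[:2],np.uint8);m[110:200,225:290]=im[110:200,225:290].min(2)>158
c=max(cv2.findContours(m,0,1)[0],key=cv2.contourArea);print(cv2.boundingRect(c),rect(ray(P,c[:,0],.01)))
```

```text
wrist tcp [254. 222.] lid [256. 162.]
-0.05 [254. 258.]
0.05 [254. 201.]
0.1 [254. 187.]
scene tcp [126. 164.] lid [141. 244.]
-0.05 [123. 145.]
0.05 [129. 182.]
0.1 [132. 198.]
cam in tool [ 0.068 -0.    -0.18 ] 
 [[ 0.     0.964  0.265]
 [ 1.    -0.     0.   ]
 [ 0.     0.265 -0.964]]
[ 0.46734044 -0.27822044  0.2920652 ] [-6.84866314e-01  2.43197041e-01  1.88237957e-01  1.51341446e+00
  4.23151832e-04 -9.00022132e-01] 0.007905913115095907 [-0.32631661  0.35611662 -0.37241759]
(225, 130, 65, 70) (array([ 476.2, -271.4]), array([110.6, 104.7]), 12.4)
```

View pics/s2.png

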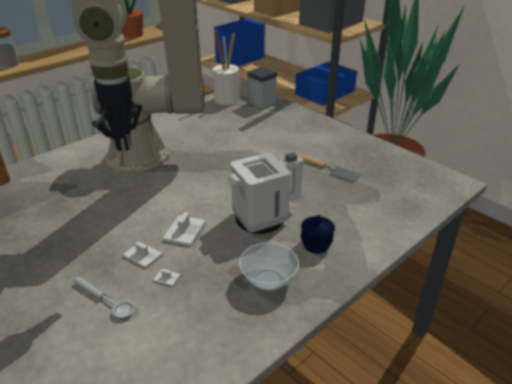

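The scene view puts the fingertips at about (122,148), but the reported TCP projects to (126,164). The wrist view agrees, since the open tips look nearer than they should. So the real tips seem to be about 40 mm behind the reported TCP, and the fingers shut above the fin. I'll measure that offset.

Run:
```python
from h import *
p,r,s=tool();Rm=r.as_matrix()
def proj(P,X):
    T=np.linalg.inv(P["pose"]);c=(T[:3,:3]@X+T[:3,3])*[1,-1,-1];u=P["camera_matrix"]@c;return np.round(u[:2]/u[2],1)
im=cv2.imread("pics/s2.png");g=im.max(2);m=g[100:170,90:150]<40
ys,xs=np.nonzero(m);
for y in range(ys.max()-14,ys.max()+1):print(y+100,xs[ys==y]+90 if (ys==y).sum()<9 else (xs[ys==y].min()+90,xs[ys==y].max()+90))
P=imaging.camera_params("scene");W=imaging.camera_params("wrist")
for k in(-.05,-.045,-.04,-.035,-.03,0):print(k,proj(P,p+Rm[:,2]*k),"wrist corners",[proj(W,p+Rm@np.array([.011,sy*.004,k])).tolist() for sy in(-1,1)])
w=cv2.imread("pics/w2.png");g=w.max(2)
for row in(215,220,225,228,231,234,238,245):print(row,g[row,232:282:2])
```

```text
135 (np.int64(106), np.int64(125))
136 (np.int64(109), np.int64(125))
137 (np.int64(111), np.int64(126))
138 (np.int64(112), np.int64(126))
139 (np.int64(114), np.int64(126))
140 [115 116 117 118 119 124 125 126]
141 [115 116 117 118 119 125 126 127]
142 [115 116 117 118 119 125 126 127]
143 [116 117 118 119 120 125 126 127]
144 [116 117 118 119 120 125 126 127]
145 [116 117 118 119 120 125 126 127]
146 [116 117 118 119 120 125 126 127]
147 [117 118 119 120 126 127]
148 [117 118 119 120 126 127]
149 [118 119 120]
-0.05 [123.  145.4] wrist corners [[245.9, 237.5], [262.6, 237.5]]
-0.045 [123.3 147.3] wrist corners [[246.2, 233.4], [262.3, 233.4]]
-0.04 [123.6 149.2] wrist corners [[246.4, 229.6], [262.1, 229.6]]
-0.035 [124.  151.1] wrist corners [[246.7, 226.1], [261.8, 226.1]]
-0.03 [124.3 152.9] wrist corners [[246.9, 222.7], [261.5, 222.7]]
0 [126.2 163.9] wrist corners [[247.9, 206.3], [260.4, 206.3]]
215 [193 195 211 202 213 226 226 226 227 228 165 167 162 162 164 168 166 164
 163 159 154 153 153 160 164]
220 [155 158 141 176 200 155 224 225 226 226 226 157 163 161 156 159 162 164
 164 160 155 156 155 160 162]
225 [156 156 148 221 227 194 176 225 224 226 226 182 152 152 149 147 149 150
 153 158 154 156 156 156 157]
228 [203 195 171 192 227 228 164 213 226 225 225 227 150 147 148 143 148 149
 151 154 153 154 158 154 154]
231 [215 103 101 100 105  97  59 148 225 225 225 227 161 145 146  74  55  96
  98  97 100  99 156 154 154]
234 [139 100  98  98  98  81  47 146 225 228 202 187 150 149 147  73  51  93
  96  98  98  97 146 153 150]
238 [103  98  96  97  98  71  50  86 147 149 150 149 149 148 151  61  48  91
  98  97  98  95 121 146 148]
245 [ 96  96  96  96  97  54  47  84 143 142 142 141 145 147 147  58  43  66
  96  98  94  94  96  53  44]
```

Both views put the tips 40 mm behind the reported TCP along the tool axis, with no sideways offset. I'll allow for that: real tip at z = 0.017 means reported z = -0.023.

Emit:
step_arm(
  moves=[
    [[0,1,30],[-0.003,0.003,0],45],
    [[0,1,70],[-0.003,0.003,0],45],
    [[0,1,110],[-0.003,0.003,0],45],
    [[0,1,150],[-0.003,0.003,0],45],
    [[0,1,190],[-0.003,0.003,0],45],
    [[0,1,230],[-0.003,0.003,0],45],
    [[0,1,260],[-0.003,0.003,0],45],
    [[0,1,265],[-0.003,0.003,0],45],
  ],
)

```text
clock: 5.08
tcp_pos: [0.4622, -0.2732, 0.0199]
orientation: [-0.005, -0.107, 0.994, 0.005]
wrist_force: [-0.2, 0.9, -0.5]
finger_gap: 0.0452
grip_force: 0.0
```

```bash
python3 -c "
from h import *
go([.467,-.2765,-.023],102.4)"
```

```text
at [ 0.4622 -0.2732  0.0199] yaw 102.3 shift [-4.4 -4.8 42.8] rv [ 0.012 -0.01  -0.001] F [-0.2  0.9 -0.5] gap 0.0452 t 5.08
```

Emit:
step_arm(
  moves=[
    [[0,0,10],[0.001,-0.001,0],45],
    [[0,0,18],[0.001,-0.001,0],45],
    [[0,0,18],[0.001,-0.001,0],45],
    [[0,0,18],[0.001,-0.001,0],45],
    [[0,0,18],[0.001,-0.001,0],45],
    [[0,0,18],[0.001,-0.001,0],45],
  ],
)

```text
clock: 5.58
tcp_pos: [0.469, -0.2786, 0.0109]
orientation: [0.001, -0.107, 0.994, -0.001]
wrist_force: [0.3, 0.3, -0.6]
finger_gap: 0.0447
grip_force: 0.0
```

```bash
python3 -c "
from h import *
go([.467,-.2765,-.023],102.4)"
```

```text
at [ 0.469  -0.2786  0.0109] yaw 102.3 shift [ 1.6  2.5 33.9] rv [-0.002  0.002 -0.001] F [ 0.3  0.3 -0.6] gap 0.0447 t 5.58
```

Emit:
step_arm(
  moves=[
    [[1,2,12],[0,0,0],45],
    [[1,2,24],[0,0,0],45],
    [[1,2,34],[0,0,0],45],
    [[1,2,34],[0,0,0],45],
    [[1,2,34],[0,0,0],45],
    [[1,2,34],[0,0,0],45],
  ],
)

```text
clock: 6.08
tcp_pos: [0.467, -0.2764, -0.024]
orientation: [0.0, -0.107, 0.994, -0.0]
wrist_force: [-0.5, -1.0, -0.5]
finger_gap: 0.0445
grip_force: 0.0
```

Emit:
step_arm(
  moves=[
    [[0,0,0],[0,0,0],20],
    [[0,0,0],[0,0,0],5],
    [[0,0,0],[0,0,0],5],
    [[0,0,0],[0,0,0],5],
    [[0,0,0],[0,0,0],5],
    [[0,0,0],[0,0,0],5],
    [[0,0,0],[0,0,0],5],
  ],
  grip_force=40,
)

```text
clock: 6.67
tcp_pos: [0.4672, -0.2765, -0.0238]
orientation: [0.001, -0.107, 0.994, -0.001]
wrist_force: [0.2, 0.0, 5.8]
finger_gap: 0.0133
grip_force: 40.2
```

The lid is gripped at a 13.3 mm gap and 40 N. I'll lift it and go past the opening, so that the wrist camera can see it clear of the held lid.

Emit:
step_arm(
  moves=[
    [[0,0,-10],[0,0,0],5],
    [[0,0,-40],[0,0,0],5],
    [[0,0,-80],[0,0,0],5],
    [[0,0,-120],[0,0,0],5],
    [[0,0,-160],[0,0,0],5],
    [[0,0,-200],[0,0,0],5],
    [[0,0,-235],[0,0,0],5],
    [[0,0,-265],[0,0,0],5],
  ],
)

```text
clock: 7.33
tcp_pos: [0.4663, -0.2758, 0.2438]
orientation: [0.001, -0.107, 0.994, -0.001]
wrist_force: [0.5, -1.0, -0.9]
finger_gap: 0.0134
grip_force: 39.4
```

```bash
python3 -c "
from h import *
go([.65,.04,.24],73)"
```

```text
at [ 0.4663 -0.2758  0.2438] yaw 102.3 shift [-246.9  269.2    3.7] rv [-0.001  0.001  0.512] F [ 0.5 -1.  -0.9] gap 0.0134 t 7.33
```

Emit:
step_arm(
  moves=[
    [[-25,25,0],[0,0,0.08],5],
    [[-50,55,0],[0,0,0.18],5],
    [[-80,87,0],[0,0,0.3],5],
    [[-108,118,0],[0,0,0.4],5],
    [[-135,148,0],[0,0,0.512],5],
    [[-163,178,0],[0,0,0.512],5],
    [[-190,208,0],[0,0,0.512],5],
    [[-218,238,0],[0,0,0.512],5],
  ],
)

```text
clock: 8.0
tcp_pos: [0.6277, 0.0037, 0.2407]
orientation: [-0.0, 0.148, 0.989, 0.0]
wrist_force: [0.8, -1.3, 0.1]
finger_gap: 0.0134
grip_force: 39.5
```

```bash
python3 -c "
from h import *
go([.65,.04,.24],73)"
```

```text
at [0.6277 0.0037 0.2407] yaw 73.0 shift [-10.7  41.2   0.7] rv [-0.    -0.001 -0.   ] F [ 0.8 -1.3  0.1] gap 0.0134 t 8.0
```

Emit:
step_arm(
  moves=[
    [[-10,20,0],[0,0,0],5],
    [[-10,35,0],[0,0,0],5],
    [[-10,38,0],[0,0,0],5],
    [[-10,38,0],[0,0,0],5],
    [[-10,38,0],[0,0,0],5],
    [[-10,38,0],[0,0,0],5],
  ],
)

```text
clock: 8.5
tcp_pos: [0.6477, 0.0334, 0.2408]
orientation: [-0.0, 0.149, 0.989, -0.0]
wrist_force: [-0.1, 0.0, -1.2]
finger_gap: 0.0139
grip_force: 39.4
```

Run:
```python
from h import *
P=imaging.camera_params("wrist");im=imaging.read_camera("wrist")[:,:,::-1]
cv2.imwrite("pics/w3.png",im)
np.save("w3pose.npy",P["pose"])
go([.65,.04,.24],73)
```

```text
at [0.6479 0.0334 0.241 ] yaw 72.9 shift [-0.1  6.9  1. ] rv [-0.     0.    -0.002] F [-0.3 -0.7 -0.6] gap 0.0133 t 8.55
```

View pics/w3.png

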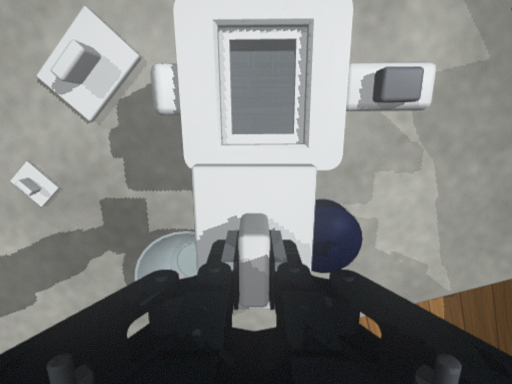

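This view shows the opening's mouth at corners about (218,22), (313,22), (311,147) and (218,147), and the button top at (398,84). The held lid's front corners are at (193,166) and (316,166), and it hangs square. Now the exact measurements.

Run:
```python
from h import *
P=dict(imaging.camera_params("wrist"));P["pose"]=np.load("w3pose.npy")
im=cv2.imread("pics/w3.png");g=cv2.cvtColor(im,6)
print("row84",[(x,int(g[84,x])) for x in list(range(212,232))+list(range(296,318))])
print("col265",[(y,int(g[y,265])) for y in list(range(14,34))+list(range(128,170,1))])
for th in(165,185,200):
    m=(g<th).astype(np.uint8);roi=np.zeros_like(m);roi[10:158,205:325]=m[10:158,205:325]
    c=max(cv2.findContours(roi,0,1)[0],key=cv2.contourArea);r=rect(ray(P,c[:,0],.18));print(th,cv2.boundingRect(c),r)
m=((g<110)).astype(np.uint8);roi=np.zeros_like(m);roi[60:108,365:430]=m[60:108,365:430]
c=max(cv2.findContours(roi,0,1)[0],key=cv2.contourArea);print("btn",cv2.boundingRect(c),rect(ray(P,c[:,0],.196)))
p,r,s=tool();Rm=r.as_matrix();
for zt in(-.034,-.029,-.024):
    w=(ray(P,[[193,166],[316,166]],p[2]-zt)-p)@Rm*1000;print("lid corners in tool",zt,np.round(w,1).tolist())
```

```text
row84 [(212, 226), (213, 226), (214, 227), (215, 221), (216, 218), (217, 216), (218, 211), (219, 174), (220, 173), (221, 199), (222, 206), (223, 205), (224, 216), (225, 225), (226, 227), (227, 227), (228, 228), (229, 227), (230, 179), (231, 135), (296, 225), (297, 229), (298, 228), (299, 227), (300, 180), (301, 158), (302, 158), (303, 160), (304, 158), (305, 125), (306, 116), (307, 141), (308, 147), (309, 156), (310, 163), (311, 205), (312, 227), (313, 228), (314, 229), (315, 228), (316, 226), (317, 227)]
col265 [(14, 225), (15, 226), (16, 227), (17, 228), (18, 212), (19, 174), (20, 156), (21, 153), (22, 152), (23, 150), (24, 129), (25, 100), (26, 91), (27, 119), (28, 134), (29, 149), (30, 183), (31, 205), (32, 209), (33, 219), (128, 124), (129, 124), (130, 125), (131, 125), (132, 123), (133, 147), (134, 205), (135, 227), (136, 227), (137, 227), (138, 227), (139, 226), (140, 227), (141, 227), (142, 226), (143, 205), (144, 196), (145, 217), (146, 224), (147, 226), (148, 226), (149, 227), (150, 226), (151, 226), (152, 226), (153, 226), (154, 227), (155, 226), (156, 226), (157, 226), (158, 227), (159, 226), (160, 226), (161, 227), (162, 226), (163, 204), (164, 156), (165, 149), (166, 184), (167, 213), (168, 223), (169, 226)]
165 (229, 39, 67, 95) (array([565.7,  65.3]), array([68.8, 49.9]), -16.6)
185 (229, 38, 68, 97) (array([565.7,  65.2]), array([69.5, 50.1]), -16.6)
200 (213, 18, 101, 130) (array([564.8,  66.2]), array([93.7, 73.5]), -16.5)
btn (373, 68, 46, 35) (array([593.6, 157.4]), array([33.6, 23. ]), 72.9)
lid corners in tool -0.034 [[42.8, -31.0, -34.0], [42.9, 30.9, -34.0]]
lid corners in tool -0.029 [[42.0, -32.0, -29.0], [42.0, 31.9, -29.0]]
lid corners in tool -0.024 [[41.2, -33.1, -24.0], [41.2, 33.0, -24.0]]
```

The mouth measures 93.7x73.5 mm (94x74 with the bevel), centred at (0.5648,0.0662), at -16.5°. The lid is centred in the tool within about 0.5 mm. I'll move over the opening.

```bash
python3 -c "
from h import *
go([.5648,.0662,.19],73.5)"
```

```text
at [0.6479 0.0334 0.241 ] yaw 72.9 shift [89.1  6.9 51. ] rv [-0.     0.    -0.011] F [-0.3 -0.7 -0.6] gap 0.0133 t 8.55
```

Emit:
step_arm(
  moves=[
    [[25,3,0],[0,0,-0.01],5],
    [[50,7,10],[0,0,-0.01],5],
    [[75,7,25],[0,0,-0.01],5],
    [[89,7,40],[0,0,-0.01],5],
    [[89,7,51],[0,0,-0.01],5],
    [[89,7,51],[0,0,-0.01],5],
    [[89,7,51],[0,0,-0.01],5],
    [[89,7,51],[0,0,-0.01],5],
  ],
)

```text
clock: 9.22
tcp_pos: [0.5662, 0.0668, 0.1905]
orientation: [0.001, 0.144, 0.99, 0.0]
wrist_force: [0.6, -0.6, -0.3]
finger_gap: 0.0138
grip_force: 39.4
```

Emit:
step_arm(
  moves=[
    [[0,0,5],[0,0,0],5],
    [[0,0,10],[0,0,0],5],
    [[0,0,15],[0,0,0],5],
    [[0,0,15],[0,0,0],5],
    [[0,0,15],[0,0,0],5],
    [[0,0,15],[0,0,0],5],
  ],
)

```text
clock: 9.72
tcp_pos: [0.5654, 0.0677, 0.1743]
orientation: [-0.0, 0.143, 0.99, 0.0]
wrist_force: [0.1, 0.0, -0.4]
finger_gap: 0.0133
grip_force: 39.4
```

```bash
python3 -c "
from h import *
go([.5648,.0662,.149],73.5)"
```

```text
at [0.5654 0.0677 0.1743] yaw 73.6 shift [ 0.2 -1.7 25.3] rv [ 0.    -0.     0.001] F [ 0.1  0.  -0.4] gap 0.0133 t 9.72
```

Emit:
step_arm(
  moves=[
    [[0,-1.5,0],[0,0,0],5],
    [[0,-1.5,5],[0,0,0],5],
    [[0,-1.5,10],[0,0,0],5],
    [[0,-1.5,14],[0,0,0],5],
    [[0,-1.5,18],[0,0,0],5],
    [[0,-1.5,18],[0,0,0],5],
    [[0,-1.5,18],[0,0,0],5],
  ],
)

```text
clock: 10.3
tcp_pos: [0.5646, 0.0663, 0.156]
orientation: [-0.0, 0.143, 0.99, -0.0]
wrist_force: [-0.1, -0.9, -0.7]
finger_gap: 0.0134
grip_force: 39.4
```

Emit:
step_arm(
  moves=[
    [[0,0,2],[0,0,0],5],
    [[0,0,4],[0,0,0],5],
    [[0,0,6],[0,0,0],5],
    [[0,0,6],[0,0,0],5],
    [[0,0,6],[0,0,0],5],
  ],
)

```text
clock: 10.72
tcp_pos: [0.5649, 0.0663, 0.1503]
orientation: [-0.0, 0.143, 0.99, 0.0]
wrist_force: [-0.6, 0.3, -1.1]
finger_gap: 0.0134
grip_force: 39.4
```

No contact force, and the underside is already about 6 mm below the kettle's top. I'll keep going to the ledge.

Emit:
step_arm(
  moves=[
    [[0,0,1],[0,0,0],5],
    [[0,0,2],[0,0,0],5],
    [[0,0,3],[0,0,0],5],
    [[0,0,4],[0,0,0],5],
    [[0,0,4],[0,0,0],5],
  ],
)

```text
clock: 11.13
tcp_pos: [0.5649, 0.0663, 0.1463]
orientation: [-0.0, 0.143, 0.99, 0.0]
wrist_force: [-0.0, 0.2, -0.3]
finger_gap: 0.0133
grip_force: 39.5
```

Emit:
step_arm(
  moves=[
    [[0,0,0.7],[0,0,0],5],
    [[0,0,1.4],[0,0,0],5],
    [[0,0,1.4],[0,0,0],5],
  ],
)

```text
clock: 11.38
tcp_pos: [0.5651, 0.0663, 0.1462]
orientation: [0.0, 0.143, 0.99, 0.0]
wrist_force: [-2.4, 0.5, 5.5]
finger_gap: 0.0132
grip_force: 40.4
```

It stopped at 0.1462 against 0.146 expected, with 5.5 N up, so it is on the ledge. Release and rise.

Emit:
step_arm(
  moves=[
    [[0,0,0],[0,0,0],25],
    [[0,0,0],[0,0,0],40],
    [[0,0,0],[0,0,0],40],
    [[0,0,0],[0,0,0],40],
    [[0,0,-15],[0,0,0],40],
    [[0,0,-40],[0,0,0],40],
    [[0,0,-75],[0,0,0],40],
    [[0,0,-110],[0,0,0],40],
  ],
)

```text
clock: 12.05
tcp_pos: [0.5641, 0.0663, 0.2553]
orientation: [-0.001, 0.143, 0.99, -0.0]
wrist_force: [0.5, 1.1, -0.2]
finger_gap: 0.0404
grip_force: 0.0
```

```bash
python3 -c "
from h import *
go([.65,.04,.24],73.5)"
```

```text
at [0.5641 0.0663 0.2553] yaw 73.6 shift [-89.9  -0.9  15.1] rv [-0.001 -0.002  0.001] F [ 0.5  1.1 -0.2] gap 0.0404 t 12.05
```

Emit:
step_arm(
  moves=[
    [[-30,0,0],[0,0,0],0],
    [[-60,0,0],[0,0,0],0],
    [[-90,0,0],[0,0,0],0],
    [[-90,0,0],[0,0,0],0],
    [[-90,0,0],[0,0,0],0],
    [[-90,0,0],[0,0,0],0],
    [[-90,0,0],[0,0,0],0],
  ],
)

```text
clock: 12.63
tcp_pos: [0.6504, 0.0412, 0.2553]
orientation: [-0.0, 0.143, 0.99, 0.0]
wrist_force: [1.3, 0.7, -1.0]
finger_gap: 0.0001
grip_force: 0.0
```

Run:
```python
from h import *
P=imaging.camera_params("wrist");im=imaging.read_camera("wrist")[:,:,::-1]
sc=imaging.read_camera("scene")[:,:,::-1]
cv2.imwrite("pics/w4.png",np.hstack([im[0:300,120:480],cv2.resize(sc[140:240,210:320],(330,300),interpolation=cv2.INTER_CUBIC)]))
np.save("w4pose.npy",P["pose"]);cv2.imwrite("pics/w4full.png",im)
go([.5932,.1621,.24],73.5)
g=cv2.cvtColor(im.copy(),6);m=(g<110).astype(np.uint8);roi=np.zeros_like(m);roi[50:125,345:440]=m[50:125,345:440]
c=max(cv2.findContours(roi,0,1)[0],key=cv2.contourArea);print("btn",cv2.boundingRect(c),rect(ray(P,c[:,0],.196)))
```

```text
at [0.6505 0.0413 0.2559] yaw 73.6 shift [89.1 99.7 15.9] rv [0.    0.001 0.002] F [ 0.  -0.7  0.1] gap -0.0002 t 12.73
btn (357, 72, 42, 33) (array([598.1, 151.9]), array([35.8, 20.8]), 34.2)
```

View pics/w4.png

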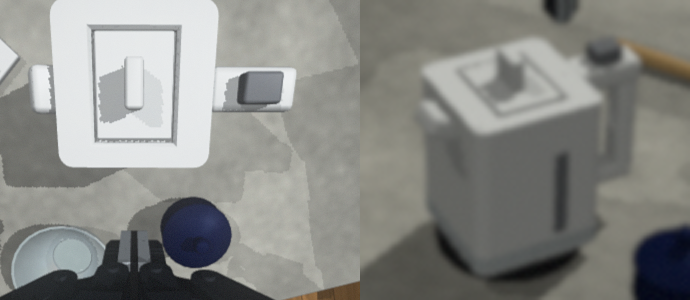

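The lid lies flush and centred in the opening, and the button is still out, its top face at about (384,87) in the full picture. Next, shut fingers over the button.

Run:
```python
from h import *
P=dict(imaging.camera_params("wrist"));P["pose"]=np.load("w4pose.npy")
w=ray(P,[[365,72],[403,72],[402,103],[362,103],[384,87]],.196);print(np.round(w,4).tolist())
go([.5932,.1615,.20],73.5)
```

```text
[[0.5791, 0.1498, 0.196], [0.5872, 0.1775, 0.196], [0.6094, 0.1733, 0.196], [0.6006, 0.1434, 0.196], [0.5938, 0.1618, 0.196]]
at [0.6505 0.0413 0.2559] yaw 73.6 shift [88.9 99.2 55.9] rv [0.    0.001 0.002] F [ 0.  -0.7  0.1] gap -0.0002 t 12.73
```

Both estimates put the button's centre at (0.593,0.162). Move above it, with the real tips about 40 mm over its top.

Emit:
step_arm(
  moves=[
    [[25,30,0],[0,0,0],0],
    [[50,60,0],[0,0,0],0],
    [[75,85,0],[0,0,0],0],
    [[89,99,20],[0,0,0],0],
    [[89,99,45],[0,0,0],0],
    [[89,99,56],[0,0,0],0],
    [[89,99,56],[0,0,0],0],
    [[89,99,56],[0,0,0],0],
  ],
)

```text
clock: 13.4
tcp_pos: [0.593, 0.1612, 0.1995]
orientation: [-0.0, 0.143, 0.99, -0.0]
wrist_force: [1.1, 0.4, 0.1]
finger_gap: 0.0003
grip_force: 0.0
```

Emit:
step_arm(
  moves=[
    [[0,0,8],[0,0,0],0],
    [[0,0,16],[0,0,0],0],
    [[0,0,24],[0,0,0],0],
    [[0,0,32],[0,0,0],0],
    [[0,0,32],[0,0,0],0],
    [[0,0,32],[0,0,0],0],
  ],
)

```text
clock: 13.9
tcp_pos: [0.5935, 0.1607, 0.1662]
orientation: [-0.001, 0.143, 0.99, -0.0]
wrist_force: [-0.3, 0.1, 0.1]
finger_gap: 0.0002
grip_force: 0.0
```

Now down in small steps, watching the force.

Emit:
step_arm(
  moves=[
    [[0,0,2],[0,0,0],0],
    [[0,0,4],[0,0,0],0],
    [[0,0,6],[0,0,0],0],
    [[0,0,8],[0,0,0],0],
    [[0,0,8],[0,0,0],0],
    [[0,0,8],[0,0,0],0],
  ],
)

```text
clock: 14.4
tcp_pos: [0.5942, 0.161, 0.1594]
orientation: [0.0, 0.143, 0.99, 0.0]
wrist_force: [-0.3, 0.1, 1.0]
finger_gap: 0.0002
grip_force: 0.9
```

Emit:
step_arm(
  moves=[
    [[0,0,1],[0,0,0],0],
    [[0,0,2],[0,0,0],0],
    [[0,0,3],[0,0,0],0],
    [[0,0,3],[0,0,0],0],
    [[0,0,3],[0,0,0],0],
  ],
)

```text
clock: 14.82
tcp_pos: [0.5941, 0.1609, 0.1563]
orientation: [0.0, 0.143, 0.99, 0.0]
wrist_force: [0.4, -0.4, 2.6]
finger_gap: 0.0
grip_force: 1.5
```

Emit:
step_arm(
  moves=[
    [[0,0,1],[0,0,0],0],
    [[0,0,2],[0,0,0],0],
    [[0,0,3],[0,0,0],0],
    [[0,0,3],[0,0,0],0],
    [[0,0,3],[0,0,0],0],
  ],
)

```text
clock: 15.23
tcp_pos: [0.5941, 0.161, 0.1532]
orientation: [0.0, 0.143, 0.99, 0.0]
wrist_force: [-0.7, 0.8, 2.8]
finger_gap: 0.0001
grip_force: 2.1
```

Emit:
step_arm(
  moves=[
    [[0,0,1],[0,0,0],0],
    [[0,0,2],[0,0,0],0],
    [[0,0,3],[0,0,0],0],
    [[0,0,3],[0,0,0],0],
    [[0,0,3],[0,0,0],0],
  ],
)

```text
clock: 15.65
tcp_pos: [0.5942, 0.161, 0.1502]
orientation: [0.0, 0.143, 0.99, 0.0]
wrist_force: [0.3, -0.5, 5.1]
finger_gap: 0.0004
grip_force: 2.7
```

Emit:
step_arm(
  moves=[
    [[0,0,1],[0,0,0],0],
    [[0,0,2],[0,0,0],0],
    [[0,0,2],[0,0,0],0],
    [[0,0,2],[0,0,0],0],
  ],
)

```text
clock: 15.98
tcp_pos: [0.5943, 0.161, 0.1493]
orientation: [0.001, 0.143, 0.99, 0.0]
wrist_force: [-1.9, -0.0, 9.1]
finger_gap: 0.0004
grip_force: 5.0
```

The force now rises above the spring's 6 N, so the stop is reached. I'll add a little for a sure hold.

Emit:
step_arm(
  moves=[
    [[0,0,0.7],[0,0,0],0],
    [[0,0,1.5],[0,0,0],0],
    [[0,0,1.5],[0,0,0],0],
    [[0,0,1.5],[0,0,0],0],
    [[0,0,1.5],[0,0,0],0],
  ],
)

```text
clock: 16.4
tcp_pos: [0.5943, 0.161, 0.1492]
orientation: [0.001, 0.143, 0.99, 0.0]
wrist_force: [-3.8, -0.8, 15.9]
finger_gap: 0.0
grip_force: 8.3
```

The button is against its hard stop after about 10 mm of travel, held with 16 N. Handing in.

```bash
python3 -c "
from workcell import env
print(env.hand_in())"
```

```text
the job is handed in; nothing more can be done
None
```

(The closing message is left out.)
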